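# Pry up the clutch housing and let the shim slip under

### The arm

A 6-joint arm with a two-finger parallel gripper is mounted at the origin on a cart in front of the work surface, level with it; the furniture and walls round the work are solid. World frame = base frame: x ahead of the robot, y to its left, z up, the work surface at z = 0. Lengths are in m, angles in rad, forces in N, time in s.
With the tool pointing down it reaches from about 0.35 to 0.8 m from the base axis. Payload 7.3 kg.
Tool frame: the origin (TCP) lies midway between the tips of the shut fingers; the grasp point (between the pads) lies 19 mm behind it; z points along the fingers, y is the line along which they close (so a half turn about z gives the same grasp; the last joint's range is limited). The gripper opens to 85 mm and grips with 20 to 120 N. Pads are 22 mm wide; open, the fingers measure 114 mm over their backs; the gripper's body (76 mm by 85 mm) begins 54 mm behind the grasp point. The pads swing forward as they close: fully open they stand 13 mm farther back than shut.
Start: joints at [-1.353, 0.342, 1.524, -0, 1.275, -0.146], TCP at [0.187, -0.491, 0.207] pointing down, gripper open.
Joint ranges: [-2.53, 2.53], [-0.77, 2.02], [0.04, 2.7], [-1, 4.14], [0.28, 2.66], [-3.11, 3.11]. Speed limits (rad/s): [2.57, 2.57, 3.14, 3.14, 3.14, 3.14].

### API

Orientations are given as a unit quaternion [w, x, y, z].
In Python, from rig import r gives the robot as it stands.
- The arm moves only by the tool step_arm, never from a script. Its argument "targets" is a list of rows, each an object with "linear": the shift along the tool's x, y, z in m, a list of three; "turn": the turn about the tool's z in rad; "hand": the finger opening in m, from 0 to 0.0854. In form: [{"linear": [tx, ty, tz], "turn": turn, "hand": hand}, ...]. A call has 1 to 5 rows; each row shifts and turns the commanded pose from where the row before left it, along the tool's axes as they then stand; what a row does not reach is not made up. A row lasts 1/10 s, in which the tool goes at most 50 mm and 8.59 degrees, less where a joint would pass 70% of its speed; a pose out of reach is approached as far as the arm can. A call is refused whole if a number of a shift passes 0.05 or a number of a turn 0.15, either way. A call with a gripper value outside its range is refused whole. The fingers move at their own pace and stop on an object; the grip force is fixed at half the most. Time passes only in rows, so rows that do not move let the fingers close. It gives the time, the measured TCP pose, the force, the opening and the grip force at its end, in the units of the state.
- r.get_obs(): the state, without advancing time (a new reading comes with each control period).
- r.snapshot(name): name is "scene" or "top"; returns the picture (420x560x3 uint8, blue, green, red); there is no depth.
- r.camera_params(name): a dict with "intrinsics" (3x3 intrinsics, pixels), "R" (3x3) and "t" (3): a world point X has camera coordinates R X + t. Camera axes: x right, y down, z forward; pixel columns grow to the right and rows downward; lengths in m; the calibration is good to about 2 mm. A picture is of the moment at which its call begins. camera_params takes no time and is no camera call.
- r.close_job(): hands the job in; it is judged then, once.
The state is a dict: "time_s": time; "joints": joint angles; "dq": joint speeds; "joint_efforts": joint torques, N m; "tool_pos": TCP position; "ee_rot": TCP orientation; "wrist_force": force on the tool from outside, world axes, zero at the start; "wrist_torque": the same for the moment, N m; "opening": finger opening in m; "gripper_force": force on a finger pad.
Only numpy, scipy, OpenCV 4.12 (cv2) and the standard library are available. Lean on these libraries where they do the work, as an engineer would, in place of code of your own. Each camera call takes 0.05 s, during which the arm holds its last target. There are 200 camera calls.

### The job

Pick up the pry bar with the blue handle, put its blade over the yellow fulcrum and under the front edge of the heavy clutch housing, and lever the edge up by pushing the handle down until the spring-loaded orange shim has slid fully in beneath the housing. Then let the housing down onto the shim, draw the bar out, and lay it flat on the bench away from the stand. Do not push on the housing, the stand or the shim with the gripper itself.

Things in the scene. Friction and masses are not known exactly. Their poses are not given: they have to be found in the camera images.
- pry_bar: Pry bar, blue handle, steel blade, 0.3 kg, lying flat on the bench beside a red screwdriver. Origin: under the middle of the handle; x along the bar to the blade tip, y across, z up. Straight, underside flat at z = 0. Handle x -60 to 60, 20 wide, 26 high. Blade x 58 to 225, 24 wide, 8 thick, last 27 mm 5 thick. Balances at x = 25: grip it by the handle across y at the origin.
- stand: Fixed grey shimming stand. Origin: on the bench under the housing's centre; x points from fulcrum to housing, z up. Base plate x -190 to 120, y -75 to 75, 10 high. Dark rests carry the housing at z = 100: two in front (x -85 to -40, y 33 to 57 and -57 to -33) and one behind (x 36 to 60). Between the front rests the way for the blade is clear.
- fulcrum (a point): Middle of the top line of the yellow fulcrum's round bar (16 diameter, along y), 80 above the bench, 75 before the housing's edge; axes as the stand's. Inner faces of its cheeks at y = -34 and 34, 20 higher. Bar level: 12 of air between blade and housing. Pry with 125 from here to the bar's origin, blade tip 100 beyond; about 0.37 rad of tilt, handle down, is enough.
- housing: Grey cast clutch housing, a disc 175 across, 47 high, 2.4 kg, lying level on the stand. Origin: underside near its centre; z up. Front edge at stand x = -87.5, underside 100 above the bench. It tips about the rear rest (stand x = 60); two posts stop it behind. The shim goes fully in at a tilt of about 0.08 rad (edge up 12), and the housing then stays so tilted.
- shim (a joint): Slide of the orange shim, m: two tongues 8 thick lying on the front rests (stand y = -45 and 45), joined by a crosspiece 37 to 51 above the bench, under the blade's way. A spring (4 N) pushes it along stand x. It starts at about 0.005, its tongues held back by the housing's side, slides in by itself when the edge is lifted, and reaches 0.042 fully in.

How it is judged:
By the outcome, as a careful person would: the job done as asked, in the order asked, and still so for the second after the job is handed in, with the robot touching nothing.
It also fails if it takes over 54 s, if anything falls off the work surface, if the arm or the gripper's body presses on something with over 40 N, if the wrist force passes 120 N, or if a joint passes its speed limit or range.

## Working session

There is one attempt and no reset: what is moved stays moved. The work goes in short steps, Python scripts to look and compute and a tool call to move; the robot and the scene stay as the last step left them, time stands still between calls to the robot, and variables do not carry over. Pictures are saved under pics/ and viewed, at most 10 in all, crops included, and the job is handed in when it is done.

Besides the shell and the picture viewer there is one more tool, called after "Emit:" as name(argument=value, ...) on one line, values as JSON. step_arm: Moves the arm, as the interface text tells. Its arguments: {"type":"object","properties":{"targets":{"type":"array"}},"required":["targets"]}

```bash
mkdir -p pics; python3 - <<'E'
from rig import r
import cv2,json
for n in("scene","top"):
    cv2.imwrite(f"pics/{n}0.png",r.snapshot(n)); p=r.camera_params(n); print(n,p)
print(r.get_obs())
E
```

```text
scene {'intrinsics': array([[459.0601514 ,   0.        , 273.96551661],
       [  0.        , 459.0601514 , 207.20107466],
       [  0.        ,   0.        ,   1.        ]]), 'R': array([[ 0.28278223,  0.95894378, -0.02147195],
       [ 0.40552792, -0.13981245, -0.90332696],
       [-0.86924181,  0.24673734, -0.42841495]]), 't': array([-0.06559074, -0.11166273,  1.36904695])}
top {'intrinsics': array([[444.84739185,   0.        , 287.30474381],
       [  0.        , 444.84739185, 212.1037505 ],
       [  0.        ,   0.        ,   1.        ]]), 'R': array([[-0.38610932, -0.92238799,  0.01095381],
       [-0.72682082,  0.29689037, -0.61934449],
       [ 0.56802384, -0.24709614, -0.78504294]]), 't': array([0.12341421, 0.42399789, 0.63306783])}
{'time_s': 0.1, 'joints': array([-1.35300741e+00,  3.42636037e-01,  1.52491454e+00,  8.67588578e-06,
        1.27538292e+00, -1.45976580e-01]), 'dq': array([ 9.99604560e-04, -9.39244498e-04, -3.27946990e-03,  2.05423063e-04,
       -9.79795600e-04, -7.20611500e-05]), 'joint_efforts': array([ 1.66065136e-03, -4.34448051e+01, -2.46490055e+01, -1.35824048e-04,
        4.68236511e-03,  1.13885665e-05]), 'tool_pos': array([ 0.18674466, -0.49025714,  0.20650673]), 'ee_rot': array([-6.70138368e-04,  9.83504889e-01,  1.80880301e-01, -1.99205888e-05]), 'wrist_force': array([ 0.40876681, -0.08558199,  0.05370707]), 'wrist_torque': array([-0.02123237,  0.01913076,  0.00743434]), 'gripper_force': 0.0, 'opening': 0.08504664795977587}
```

View pics/top0.png

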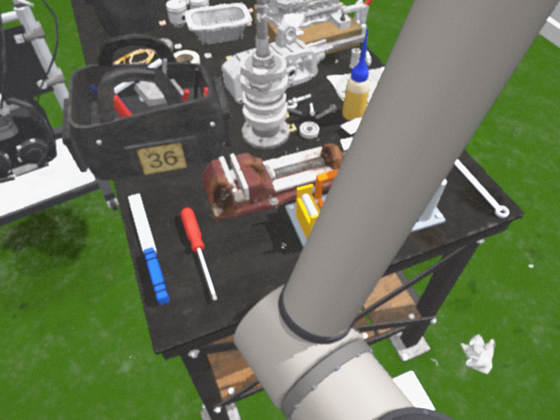

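View pics/scene0.png

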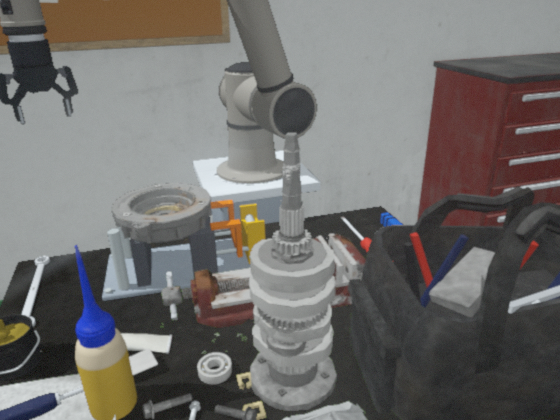

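```bash
python3 - <<'E'
import cv2,numpy as np
t=cv2.imread("pics/top0.png"); s=cv2.imread("pics/scene0.png")
a=cv2.resize(t[180:310,110:230],None,fx=4.6,fy=4.6,interpolation=cv2.INTER_CUBIC)[:598,:380]
a=cv2.resize(t[185:315,120:225],None,fx=4,fy=4,interpolation=cv2.INTER_CUBIC)
b=cv2.resize(t[160:260,280:345],None,fx=5,fy=5,interpolation=cv2.INTER_CUBIC)
H=600;c=np.zeros((H,800,3),np.uint8);c[:520,:420]=a;c[:500,440:765]=b
cv2.imwrite("pics/c1.png",c)
d=cv2.resize(s[170:310,90:280],None,fx=4,fy=4,interpolation=cv2.INTER_CUBIC);cv2.imwrite("pics/c2.png",d)
E
```

```text
(no output)
```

View pics/c1.png

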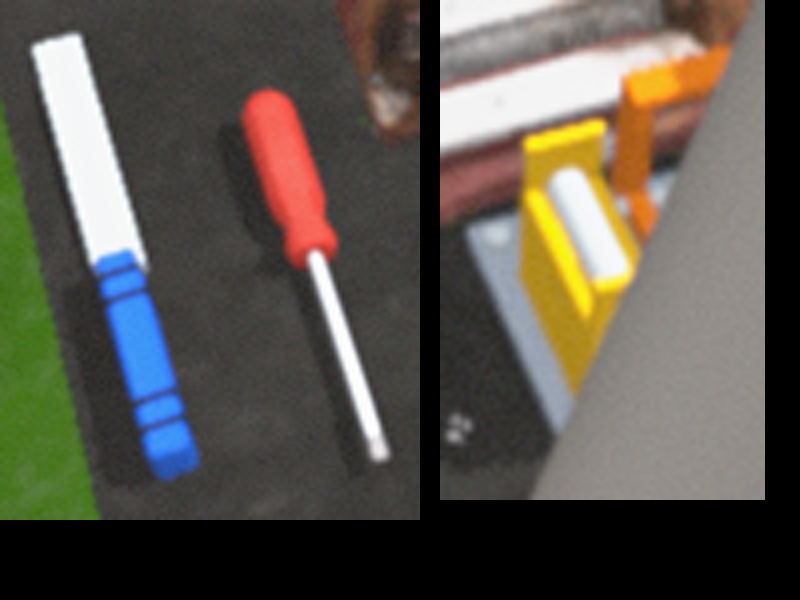

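View pics/c2.png

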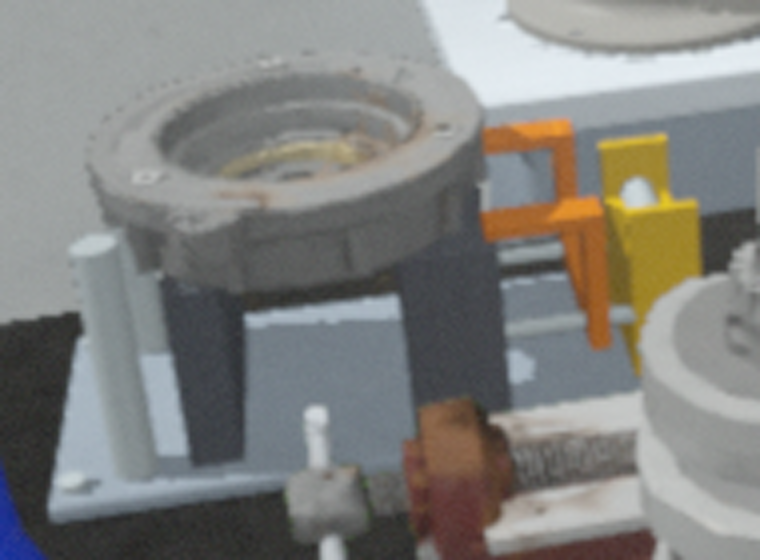

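```bash
cat > h.py <<'E'
import numpy as np
from rig import r
from scipy.optimize import least_squares
def proj(n,X):
    p=r.camera_params(n); c=np.atleast_2d(X)@p["R"].T+p["t"]; q=c@p["intrinsics"].T; return q[:,:2]/q[:,2:]
def fit(feats,x0,**k):
    """feats: (cam,[x,y,z]mm local,(u,v)); pose x,y,yaw on bench"""
    def W(s,P):
        c,d=np.cos(s[2]),np.sin(s[2]);P=np.array(P)/1000
        return [s[0]+c*P[0]-d*P[1],s[1]+d*P[0]+c*P[1],P[2]]
    f=lambda s:np.concatenate([proj(n,W(s,P))[0]-uv for n,P,uv in feats])
    o=least_squares(f,x0,loss="soft_l1",**k); return o.x,o.fun.reshape(-1,2)
E
python3 - <<'E'
from h import *
np.set_printoptions(precision=4,suppress=True)
a=lambda x,y:(120+x/4,185+y/4)
b=[("top",[225,12,5],a(33,45)),("top",[225,-12,5],a(80,35)),("top",[60,-12,8],a(147,267)),("top",[60,10,26],a(95,260)),("top",[60,-10,26],a(132,250)),("top",[-60,10,26],a(150,458)),("top",[-60,-10,26],a(191,448))]
print(fit(b,[.45,.4,0]))
t=lambda x,y:(280+(x-440)/5,160+y/5); s=lambda x,y:(90+x/4,170+y/4)
g=[("scene",[120,75,10],s(50,512)),("scene",[120,-75,10],s(82,338)),("top",[-190,75,10],t(467,225)),
("top",[-162.5,34,78],t(565,172)),("top",[-162.5,-34,78],t(612,280)),("top",[-162.5,37,100],t(565,132)),("scene",[-162.5,38,100],s(652,204)),("scene",[-162.5,-38,100],s(634,138))]
print(fit(g,[.45,-.1,-1.57]))
E
```

```text
(array([0.4867, 0.2006, 0.0086]), array([[ 0.6099,  1.0722],
       [-0.221 ,  0.3818],
       [-0.3381, -0.7906],
       [-0.5211, -0.4508],
       [ 0.3918, -1.2449],
       [-0.2621,  1.3586],
       [ 0.4175, -0.0323]]))
(array([ 0.4747, -0.2788, -1.6255]), array([[-1.2264, -0.6495],
       [-1.6657, -0.7178],
       [-1.1778, -0.6463],
       [-0.9474,  0.0152],
       [ 2.2742,  3.8322],
       [-1.0383, -0.3146],
       [ 2.4397,  0.3853],
       [-0.5074,  0.0354]]))
```

```bash
cat >> h.py <<'E'
def pose():
    o=r.get_obs(); w,x,y,z=o["ee_rot"]; return *o["tool_pos"],np.arctan2(2*(x*y+w*z),1-2*(y*y+z*z))
def plan(tgt,n,hand,start=None):
    """rows from pose (x,y,z,yaw) to tgt in n rows; tool z down"""
    s=np.array(start if start is not None else pose()); t=np.array(tgt,float); d=t-s
    yaw=s[3]; dt=round(-d[3]/n,3)
    print("start",s.round(4),"delta",d.round(4))
    for i in range(n):
        c,q=np.cos(yaw),np.sin(yaw); e=(t-s)[:3]/(n-i)
        l=np.round([c*e[0]+q*e[1],q*e[0]-c*e[1],-e[2]],4)
        s[:3]+=[c*l[0]+q*l[1],q*l[0]-c*l[1],-l[2]]; yaw-=dt
        print('{"linear":%s,"turn":%s,"hand":%s}'%(l.tolist(),dt,hand),end=",\n" if i%5<4 else "\n--\n")
    print("end",s[:3],yaw)
E
python3 -c "
from h import *
plan([.486,.2,.14,.0086+np.pi],20,.06)"
```

```text
start [ 0.1867 -0.4903  0.2065  0.3638] delta [ 0.2993  0.6903 -0.0665  2.7864]
{"linear":[0.0263, -0.0269, 0.0033],"turn":-0.139,"hand":0.06},
{"linear":[0.0297, -0.023, 0.0033],"turn":-0.139,"hand":0.06},
{"linear":[0.0326, -0.0187, 0.0033],"turn":-0.139,"hand":0.06},
{"linear":[0.0349, -0.014, 0.0033],"turn":-0.139,"hand":0.06},
{"linear":[0.0365, -0.009, 0.0033],"turn":-0.139,"hand":0.06}
--
{"linear":[0.0374, -0.0039, 0.0033],"turn":-0.139,"hand":0.06},
{"linear":[0.0376, 0.0014, 0.0033],"turn":-0.139,"hand":0.06},
{"linear":[0.0371, 0.0066, 0.0033],"turn":-0.139,"hand":0.06},
{"linear":[0.0358, 0.0116, 0.0033],"turn":-0.139,"hand":0.06},
{"linear":[0.0338, 0.0165, 0.0033],"turn":-0.139,"hand":0.06}
--
{"linear":[0.0312, 0.021, 0.0034],"turn":-0.139,"hand":0.06},
{"linear":[0.028, 0.0251, 0.0033],"turn":-0.139,"hand":0.06},
{"linear":[0.0243, 0.0288, 0.0034],"turn":-0.139,"hand":0.06},
{"linear":[0.02, 0.0318, 0.0033],"turn":-0.139,"hand":0.06},
{"linear":[0.0154, 0.0343, 0.0034],"turn":-0.139,"hand":0.06}
--
{"linear":[0.0106, 0.0361, 0.0033],"turn":-0.139,"hand":0.06},
{"linear":[0.0054, 0.0372, 0.0034],"turn":-0.139,"hand":0.06},
{"linear":[0.0002, 0.0376, 0.0033],"turn":-0.139,"hand":0.06},
{"linear":[-0.005, 0.0373, 0.0034],"turn":-0.139,"hand":0.06},
{"linear":[-0.0101, 0.0363, 0.0033],"turn":-0.139,"hand":0.06}
--
end [0.48602645 0.19995674 0.14000673] 3.1437628340217865
```

Emit:
step_arm(targets=[{"linear": [0.026,-0.027,0],"turn": -0.139,"hand": 0.06},{"linear": [0.03,-0.023,0],"turn": -0.139,"hand": 0.06},{"linear": [0.033,-0.019,0],"turn": -0.139,"hand": 0.06},{"linear": [0.035,-0.014,0],"turn": -0.139,"hand": 0.06},{"linear": [0.0365,-0.009,0],"turn": -0.139,"hand": 0.06}])

```text
time_s: 0.6
tool_pos: [0.262, -0.3159, 0.2069]
ee_rot: [-0.0, 0.862, 0.507, 0.0]
wrist_force: [1.2, 0.3, 0.5]
opening: 0.06
gripper_force: 0.0
```

Emit:
step_arm(targets=[{"linear": [0.0374,-0.004,0],"turn": -0.139,"hand": 0.06},{"linear": [0.0376,0.0014,0],"turn": -0.139,"hand": 0.06},{"linear": [0.037,0.0066,0],"turn": -0.139,"hand": 0.06},{"linear": [0.036,0.0116,0],"turn": -0.139,"hand": 0.06},{"linear": [0.034,0.0165,0],"turn": -0.139,"hand": 0.06}])

```text
time_s: 1.1
tool_pos: [0.3367, -0.143, 0.207]
ee_rot: [-0.0, 0.637, 0.77, -0.0]
wrist_force: [1.3, -0.4, 0.1]
opening: 0.0598
gripper_force: 0.0
```

Emit:
step_arm(targets=[{"linear": [0.031,0.021,0],"turn": -0.139,"hand": 0.06},{"linear": [0.028,0.025,0],"turn": -0.139,"hand": 0.06},{"linear": [0.024,0.029,0],"turn": -0.139,"hand": 0.06},{"linear": [0.02,0.032,0],"turn": -0.139,"hand": 0.06},{"linear": [0.0154,0.034,0],"turn": -0.139,"hand": 0.06}])

```text
time_s: 1.6
tool_pos: [0.4118, 0.0291, 0.207]
ee_rot: [-0.0, 0.337, 0.942, -0.0]
wrist_force: [-0.2, 0.3, 0.8]
opening: 0.0604
gripper_force: 0.0
```

Emit:
step_arm(targets=[{"linear": [0.01,0.036,0.01],"turn": -0.139,"hand": 0.06},{"linear": [0.005,0.037,0.01],"turn": -0.139,"hand": 0.06},{"linear": [0,0.038,0.01],"turn": -0.139,"hand": 0.06},{"linear": [-0.005,0.037,0.01],"turn": -0.139,"hand": 0.06},{"linear": [-0.01,0.036,0.01],"turn": -0.139,"hand": 0.06}])

```text
time_s: 2.1
tool_pos: [0.4873, 0.2005, 0.1563]
ee_rot: [-0.0, -0.004, 1.0, -0.0]
wrist_force: [0.7, -0.5, 0.3]
opening: 0.0596
gripper_force: 0.0
```

```bash
python3 - <<'E'
from h import *
import cv2
print(pose(), r.get_obs()["time_s"])
t=r.snapshot("top"); cv2.imwrite("pics/top1.png",t)
c=np.zeros((600,800,3),np.uint8)
c[:520,:800]=cv2.resize(t[140:270,270:470],None,fx=4,fy=4,interpolation=cv2.INTER_CUBIC); cv2.imwrite("pics/c3.png",c)
c=np.zeros((600,800,3),np.uint8)
c[:600,:720]=cv2.resize(t[180:330,80:260],None,fx=4,fy=4,interpolation=cv2.INTER_CUBIC); cv2.imwrite("pics/c4.png",c)
E
```

```text
(np.float64(0.4872575931525699), np.float64(0.2004976132323296), np.float64(0.15625281048631148), np.float64(-3.1333977879702566)) 2.1
```

View pics/c3.png

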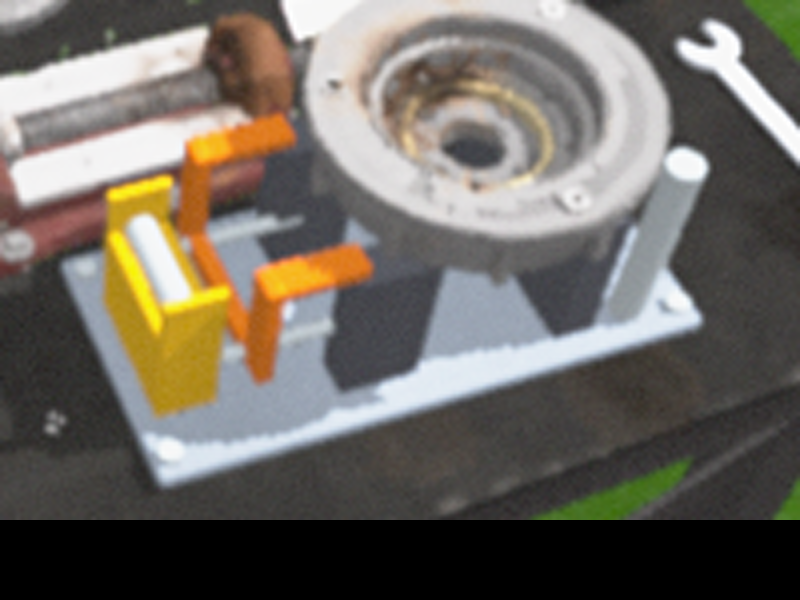

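```bash
python3 - <<'E'
from h import *
np.set_printoptions(precision=4,suppress=True)
t=lambda x,y:(270+x/4,140+y/4); s=lambda x,y:(90+x/4,170+y/4)
g=[("scene",[120,75,10],s(50,512)),("scene",[120,-75,10],s(82,338)),("top",[-190,75,10],t(65,263)),("top",[-190,-75,10],t(160,478)),("top",[120,-75,10],t(702,314)),
("top",[-162.5,37,100],t(139,183)),("top",[-162.5,-37,100],t(196,301)),("scene",[-162.5,38,100],s(652,204)),("scene",[-162.5,-38,100],s(634,138))]
x,f=fit(g,[.45,-.1,-1.57]);print(x,f)
c,d=np.cos(x[2]),np.sin(x[2])
for L in(-162.5,-287.5,-400,-430):print(L,x[0]+c*L/1e3,x[1]+d*L/1e3)
E
```

```text
[ 0.4744 -0.2793 -1.6176] [[-1.1963 -0.4111]
 [-2.2471 -0.4611]
 [-1.8161 -0.8085]
 [ 0.1683  0.9382]
 [-0.1372  0.2079]
 [-0.4314  0.8453]
 [-0.3195 -0.8215]
 [ 2.1873  0.0419]
 [-1.027  -0.2236]]
-162.5 0.4820266422399868 -0.11696334517874271
-287.5 0.4878761134711712 0.007899714555974435
-400 0.49314063757923715 0.12027646831721989
-430 0.4945445106747214 0.15024360265355202
```

View pics/c4.png

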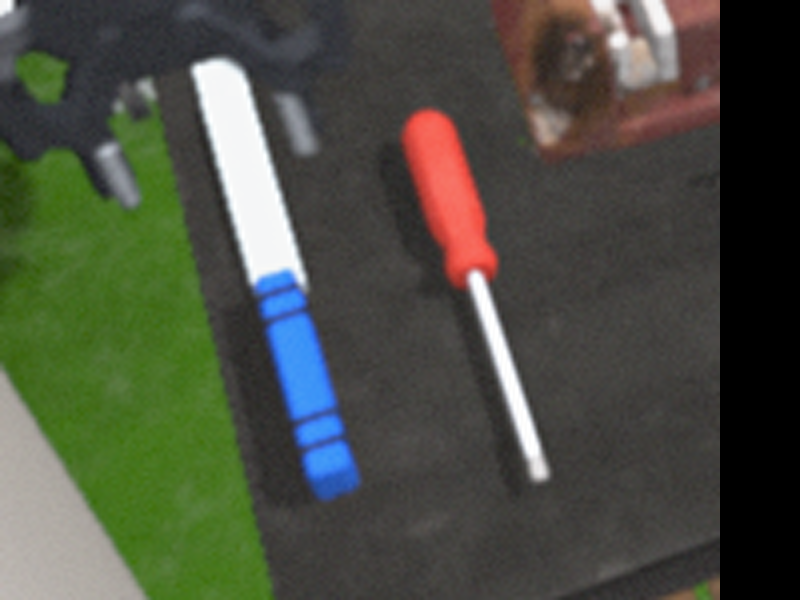

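Emit:
step_arm(targets=[{"linear": [0,0,0.04],"turn": 0,"hand": 0.06},{"linear": [0,0,0.04],"turn": 0,"hand": 0.06},{"linear": [0,0,0.04],"turn": 0,"hand": 0.06},{"linear": [0,0,0.025],"turn": 0,"hand": 0.06},{"linear": [0,0,0.006],"turn": 0,"hand": 0.06}])

```text
time_s: 2.65
tool_pos: [0.4847, 0.1983, 0.003]
ee_rot: [-0.003, -0.001, 1.0, -0.001]
wrist_force: [-0.4, -1.3, 0.9]
opening: 0.0601
gripper_force: 0.0
```

Emit:
step_arm(targets=[{"linear": [0,0,0],"turn": 0,"hand": 0.0},{"linear": [0,0,0],"turn": 0,"hand": 0.0},{"linear": [0,0,0],"turn": 0,"hand": 0.0},{"linear": [0,0,0],"turn": 0,"hand": 0.0},{"linear": [0,0,0],"turn": 0,"hand": 0.0}])

```text
time_s: 3.15
tool_pos: [0.4876, 0.1991, 0.0069]
ee_rot: [0.001, -0.001, 1.0, 0.0]
wrist_force: [-0.1, -1.0, -0.7]
opening: 0.0
gripper_force: 0.0
```

```bash
python3 - <<'E'
from h import *
import cv2
print(pose(), r.get_obs()["opening"],r.get_obs()["gripper_force"],r.get_obs()["wrist_force"])
t=r.snapshot("top"); cv2.imwrite("pics/top2.png",t)
print(proj("top",np.array(pose()[:3])),proj("top",np.array([.4867,.2006,.026])))
cv2.imwrite("pics/c5.png",cv2.resize(t[180:330,80:280],None,fx=4,fy=4,interpolation=cv2.INTER_CUBIC))
E
```

```text
(np.float64(0.48762345871844653), np.float64(0.19910198841716578), np.float64(0.006944364510085017), np.float64(-3.139339607876567)) 3.582158170467602e-05 0.0 [-0.12224689 -1.04930632 -0.67095135]
[[158.18278444 276.92393644]] [[155.23480104 272.35349823]]
```

View pics/c5.png

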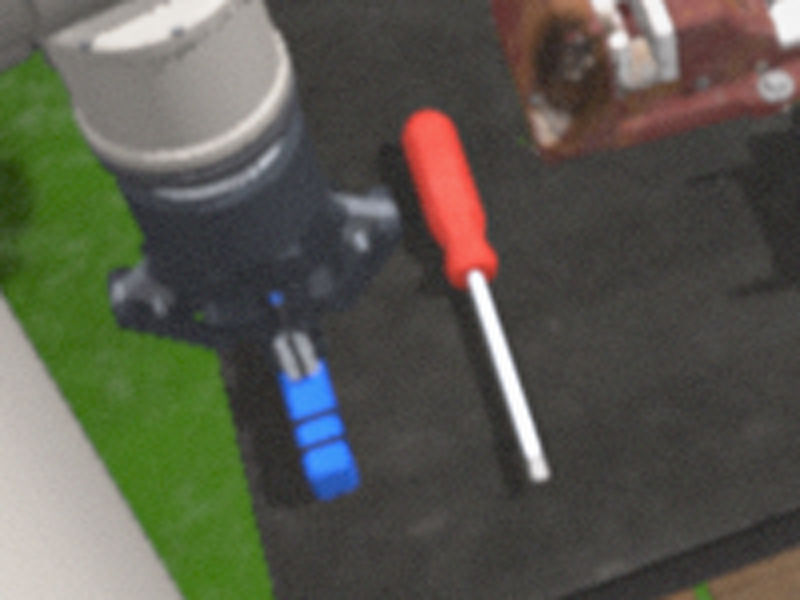

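```bash
python3 - <<'E'
from h import *
np.set_printoptions(precision=1,suppress=True)
for z in(.146,.156,.166,.176,.186):
  print(z,[((proj("top",[.4873,.2005+y,z])[0]-[80,180])*4) for y in(.032,-.032)])
for z in(.007,.016,.026,.036):
  print(z,(proj("top",[.4876,.1991,z])[0]-[80,180])*4)
E
python3 - <<'E'
import sys;sys.path.insert(0,'.')
from h import *
import cv2
s=r.snapshot("scene");cv2.imwrite("pics/s2.png",cv2.resize(s[150:300,330:480],None,fx=4,fy=4,interpolation=cv2.INTER_CUBIC))
E
```

```text
0.146 [array([159.7, 245.2]), array([313.2, 197.9])]
0.156 [array([152.8, 231.4]), array([308. , 183.8])]
0.166 [array([145.7, 217.2]), array([302.7, 169.5])]
0.176 [array([138.5, 202.8]), array([297.3, 154.8])]
0.186 [array([131.1, 188. ]), array([291.8, 139.9])]
0.007 [312.4 387.2]
0.016 [308.3 377.6]
0.026 [303.7 366.8]
0.036 [299.  355.8]
```

Emit:
step_arm(targets=[{"linear": [0,0,0],"turn": 0,"hand": 0.06},{"linear": [0,0,0],"turn": 0,"hand": 0.06},{"linear": [0,0,0],"turn": 0,"hand": 0.06},{"linear": [0,0,0.004],"turn": 0,"hand": 0.06},{"linear": [0,0,0.004],"turn": 0,"hand": 0.06}])

```text
time_s: 3.75
tool_pos: [0.4871, 0.199, -0.0022]
ee_rot: [0.0, -0.001, 1.0, -0.0]
wrist_force: [0.8, 0.3, -0.5]
opening: 0.0601
gripper_force: 0.0
```

Emit:
step_arm(targets=[{"linear": [0,0,0.003],"turn": 0,"hand": 0.06},{"linear": [0,0,0],"turn": 0,"hand": 0.06}])

```text
time_s: 3.95
tool_pos: [0.4866, 0.1988, -0.0056]
ee_rot: [-0.001, -0.001, 1.0, -0.0]
wrist_force: [0.3, 0.4, -0.5]
opening: 0.0599
gripper_force: 0.0
```

Emit:
step_arm(targets=[{"linear": [0,0,0.002],"turn": 0,"hand": 0.06},{"linear": [0,0,0.002],"turn": 0,"hand": 0.06},{"linear": [0,0,0.002],"turn": 0,"hand": 0.06},{"linear": [0,0,0],"turn": 0,"hand": 0.06}])

```text
time_s: 4.35
tool_pos: [0.4869, 0.1989, -0.0112]
ee_rot: [-0.0, -0.001, 1.0, -0.0]
wrist_force: [0.5, 1.2, 0.0]
opening: 0.0601
gripper_force: 0.0
```

```bash
python3 - <<'E'
from h import *
import cv2
print(pose(),r.get_obs()["wrist_force"])
t=r.snapshot("top");s=r.snapshot("scene")
c=np.zeros((600,800,3),np.uint8)
c[:,:480]=cv2.resize(t[200:320,100:196],None,fx=5,fy=5,interpolation=cv2.INTER_CUBIC)
c[:480,480:]=cv2.resize(s[130:250,360:440],None,fx=4,fy=4,interpolation=cv2.INTER_CUBIC)
cv2.imwrite("pics/c6.png",c)
E
```

```text
(np.float64(0.48692401126169527), np.float64(0.1989096204696383), np.float64(-0.011216455627286355), np.float64(-3.139421106837644)) [0.49190989 1.18159526 0.00643154]
```

View pics/c6.png

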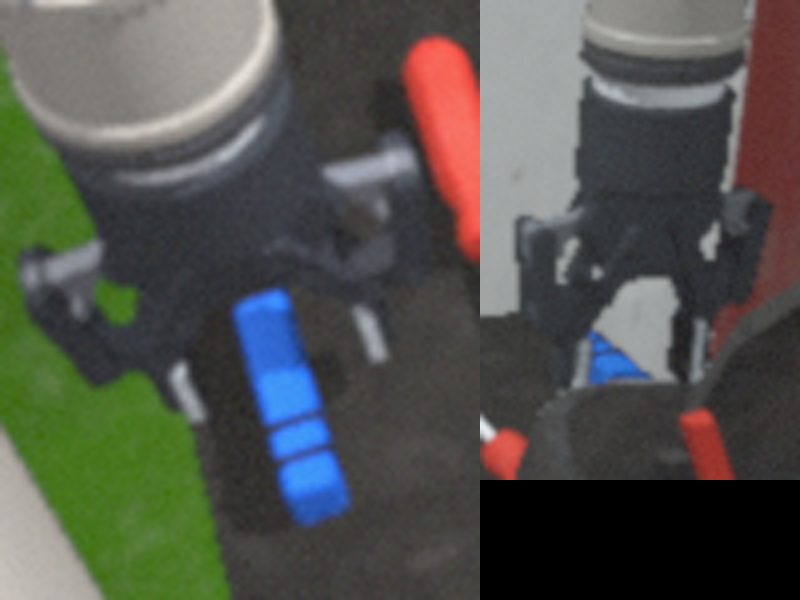

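```bash
python3 - <<'E'
from h import *
np.set_printoptions(precision=1,suppress=True)
for z in(-.01,0,.01,.02):
  print(z,[((proj("top",[.487,.199+y,z])[0]-[100,200])*5) for y in(.032,-.032)])
E
```

```text
-0.01 [array([218.4, 434.8]), array([381.2, 379.9])]
0 [array([212.1, 422.1]), array([376.5, 366.9])]
0.01 [array([205.7, 409.2]), array([371.7, 353.7])]
0.02 [array([199.1, 396. ]), array([366.7, 340.2])]
```

Emit:
step_arm(targets=[{"linear": [0,0,0.003],"turn": 0,"hand": 0.06},{"linear": [0,0,0.003],"turn": 0,"hand": 0.05},{"linear": [0,0,0],"turn": 0,"hand": 0.04}])

```text
time_s: 4.75
tool_pos: [0.4868, 0.1989, -0.0174]
ee_rot: [-0.0, -0.001, 1.0, -0.0]
wrist_force: [0.2, -0.5, -0.0]
opening: 0.0403
gripper_force: 0.0
```

Emit:
step_arm(targets=[{"linear": [0,0,0],"turn": 0,"hand": 0.03},{"linear": [0,0,0],"turn": 0,"hand": 0.0},{"linear": [0,0,0],"turn": 0,"hand": 0.0},{"linear": [0,0,0],"turn": 0,"hand": 0.0},{"linear": [0,0,0],"turn": 0,"hand": 0.0}])

```text
time_s: 5.25
tool_pos: [0.4874, 0.1991, -0.0166]
ee_rot: [0.0, -0.001, 1.0, 0.0]
wrist_force: [-1.2, 0.9, 5.5]
opening: 0.0187
gripper_force: 59.9
```

```bash
python3 - <<'E'
from h import *
np.set_printoptions(precision=3,suppress=True)
def bench(u,v,z=0):
    f=lambda p:proj("top",[p[0],p[1],z])[0]-[u,v]
    return least_squares(f,[.5,0]).x
for n,u,v in[("tower base near",268,147),("tower base L",245,135),("tower base R",290,135),("vise L near",212,215),("vise near mid",280,205),("bag near L",95,178),("bag near R",222,165),("vise jaw top",225,160)]:
    print(n,bench(u,v),bench(u,v,.06))
E
```

```text
tower base near [ 0.75  -0.129] [ 0.691 -0.107]
tower base L [ 0.813 -0.091] [ 0.748 -0.073]
tower base R [ 0.77  -0.196] [ 0.709 -0.169]
vise L near [0.599 0.059] [0.551 0.066]
vise near mid [ 0.569 -0.087] [ 0.524 -0.069]
bag near L [0.804 0.276] [0.74  0.266]
bag near R [ 0.734 -0.006] [0.676 0.006]
vise jaw top [ 0.747 -0.018] [ 0.688 -0.005]
```

Emit:
step_arm(targets=[{"linear": [0,0,-0.01],"turn": 0,"hand": 0.0},{"linear": [0,0,-0.03],"turn": 0,"hand": 0.0},{"linear": [0,0,-0.035],"turn": 0,"hand": 0.0},{"linear": [0,0,-0.035],"turn": 0,"hand": 0.0},{"linear": [0,0,-0.02],"turn": 0,"hand": 0.0}])

```text
time_s: 5.75
tool_pos: [0.4877, 0.1991, 0.1159]
ee_rot: [0.001, -0.001, 1.0, 0.0]
wrist_force: [0.6, -0.1, -2.2]
opening: 0.0185
gripper_force: 59.1
```

```bash
python3 - <<'E'
from h import *
plan([.42,.19,.135,3.1438-.81],6,0,[.4877,.1991,.1159,3.1438])
plan([.4945,.150,.135,1.524],6,0,[.42,.19,.135,3.1438-.81])
E
```

```text
start [0.4877 0.1991 0.1159 3.1438] delta [-0.0677 -0.0091  0.0191 -0.81  ]
{"linear":[0.0113, -0.0015, -0.0032],"turn":0.135,"hand":0},
{"linear":[0.011, -0.003, -0.0032],"turn":0.135,"hand":0},
{"linear":[0.0105, -0.0044, -0.0032],"turn":0.135,"hand":0},
{"linear":[0.0098, -0.0058, -0.0032],"turn":0.135,"hand":0},
{"linear":[0.0089, -0.0071, -0.0032],"turn":0.135,"hand":0}
--
{"linear":[0.0078, -0.0082, -0.0031],"turn":0.135,"hand":0},
end [0.42003285 0.19000756 0.135     ] 2.333800000000001
start [0.42   0.19   0.135  2.3338] delta [ 0.0745 -0.04    0.     -0.8098]
{"linear":[-0.0134, 0.0044, -0.0],"turn":0.135,"hand":0},
{"linear":[-0.0127, 0.0061, -0.0],"turn":0.135,"hand":0},
{"linear":[-0.0117, 0.0078, -0.0],"turn":0.135,"hand":0},
{"linear":[-0.0106, 0.0093, -0.0],"turn":0.135,"hand":0},
{"linear":[-0.0093, 0.0106, -0.0],"turn":0.135,"hand":0}
--
{"linear":[-0.0077, 0.0118, -0.0],"turn":0.135,"hand":0},
end [0.49449711 0.15002    0.135     ] 1.5238000000000005
```

Emit:
step_arm(targets=[{"linear": [0.011,-0.0015,-0.003],"turn": 0.135,"hand": 0},{"linear": [0.011,-0.003,-0.003],"turn": 0.135,"hand": 0},{"linear": [0.0105,-0.0045,-0.003],"turn": 0.135,"hand": 0},{"linear": [0.01,-0.006,-0.003],"turn": 0.135,"hand": 0},{"linear": [0.009,-0.007,-0.003],"turn": 0.135,"hand": 0}])

```text
time_s: 6.25
tool_pos: [0.4295, 0.1911, 0.1282]
ee_rot: [-0.0, 0.333, 0.943, -0.0]
wrist_force: [0.5, -0.4, -3.3]
opening: 0.0185
gripper_force: 59.1
```

Emit:
step_arm(targets=[{"linear": [0.008,-0.008,-0.003],"turn": 0.135,"hand": 0},{"linear": [-0.0135,0.0045,0],"turn": 0.135,"hand": 0},{"linear": [-0.0125,0.006,0],"turn": 0.135,"hand": 0},{"linear": [-0.0115,0.008,0],"turn": 0.135,"hand": 0},{"linear": [-0.0105,0.009,0],"turn": 0.135,"hand": 0}])

```text
time_s: 6.75
tool_pos: [0.4686, 0.1635, 0.1311]
ee_rot: [-0.0, 0.626, 0.78, -0.0]
wrist_force: [-0.2, -0.3, -2.9]
opening: 0.0185
gripper_force: 59.1
```

Emit:
step_arm(targets=[{"linear": [-0.009,0.0105,0],"turn": 0.135,"hand": 0},{"linear": [-0.008,0.012,0],"turn": 0.135,"hand": 0},{"linear": [0,0,0.02],"turn": 0,"hand": 0},{"linear": [0,0,0.02],"turn": 0,"hand": 0},{"linear": [0,0,0],"turn": 0,"hand": 0}])

```text
time_s: 7.25
tool_pos: [0.4913, 0.1499, 0.0888]
ee_rot: [-0.002, 0.724, 0.69, -0.003]
wrist_force: [-0.9, -0.3, -2.4]
opening: 0.0185
gripper_force: 59.0
```

```bash
python3 - <<'E'
from h import *
import cv2
print(pose())
t=r.snapshot("top");cv2.imwrite("pics/top7.png",t)
cv2.imwrite("pics/c7.png",cv2.resize(t[130:280,190:390],None,fx=4,fy=4,interpolation=cv2.INTER_CUBIC))
E
```

```text
(np.float64(0.49129841357297765), np.float64(0.149922059019149), np.float64(0.08879174631114281), np.float64(1.5234487447803469))
```

View pics/c7.png

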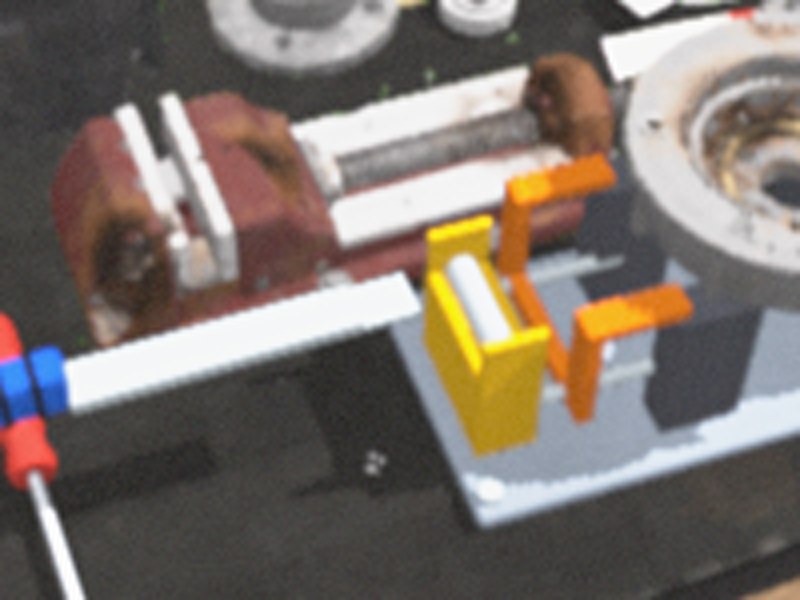

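```bash
python3 - <<'E'
from h import *
np.set_printoptions(precision=4,suppress=True)
a=lambda x,y:np.array((190+x/4,130+y/4))
P=[([225,12,5],a(402,270)),([225,-12,5],a(420,304)),([60,12,8],a(66,358)),([60,-12,8],a(77,408))]
def f(s,fixed=None):
    x,y,z,yaw,pit=s; out=[]
    for p,uv in P:
        p=np.array(p)/1e3; c,d=np.cos(yaw),np.sin(yaw)
        out.append(proj("top",[x+c*p[0]-d*p[1],y+d*p[0]+c*p[1],z+p[2]+pit*p[0]])[0]-uv)
    return np.concatenate(out)
for pr in((.4913,.1499,.105),(.4913,.1499,.089),(.4913,.1499,.120)):
    o=least_squares(lambda s:f([pr[0],pr[1],pr[2],s[0],s[1]]),[-1.6,0]); print(pr,o.x,o.fun,o.cost)
o=least_squares(lambda s:f([pr[0],s[2],s[3],s[0],s[1]]),[-1.6,0,.15,.1]); print(o.x,o.fun,o.cost)
o=least_squares(lambda s:np.append(f([s[4],s[2],s[3],s[0],0]),(s[1])),[-1.6,0,.15,.1,.49]); print(o.x,o.fun,o.cost)
E
```

```text
(0.4913, 0.1499, 0.105) [-1.6453  0.0572] [ 0.2443 -0.4239 -0.065   0.5719 -2.3823  1.3691 -2.3307 -0.8673] 7.1524055270494316
(0.4913, 0.1499, 0.089) [-1.638   0.1324] [-0.0756 -1.3617 -0.3019 -0.4076 -1.6248  5.0006 -1.4966  2.6842] 19.603826991444397
(0.4913, 0.1499, 0.12) [-1.6506 -0.0157] [ 0.469   0.5214  0.0954  1.5452 -3.1183 -2.0962 -3.1217 -4.2648] 22.469832503688043
[-1.5995  0.0055  0.1457  0.1032] [ 0.0261 -0.3193  0.1741  0.3297 -0.4259  1.2563  0.2393 -1.2292] 1.7848048050109955
[-1.596   0.      0.1457  0.104   0.4908] [-0.0322 -0.2783  0.1531  0.3534 -0.4179  1.2191  0.2952 -1.274   0.    ] 1.7988599917349697
```

Emit:
step_arm(targets=[{"linear": [0,0.003,0.01],"turn": 0,"hand": 0},{"linear": [0,0,0.009],"turn": 0.01,"hand": 0},{"linear": [-0.02,0,0],"turn": 0,"hand": 0},{"linear": [-0.02,0,0],"turn": 0,"hand": 0},{"linear": [-0.02,0,0],"turn": 0,"hand": 0}])

```text
time_s: 7.8
tool_pos: [0.4932, 0.0899, 0.0719]
ee_rot: [0.0, 0.727, 0.687, 0.0]
wrist_force: [0.2, -0.3, -3.7]
opening: 0.0187
gripper_force: 59.1
```

Emit:
step_arm(targets=[{"linear": [-0.02,0,0],"turn": 0,"hand": 0},{"linear": [-0.02,0,0],"turn": 0,"hand": 0},{"linear": [-0.02,0,0],"turn": 0,"hand": 0},{"linear": [-0.018,0,0],"turn": 0,"hand": 0},{"linear": [0,0,0],"turn": 0,"hand": 0}])

```text
time_s: 8.3
tool_pos: [0.4889, 0.0108, 0.0721]
ee_rot: [0.0, 0.728, 0.686, -0.0]
wrist_force: [-0.4, 0.5, -2.5]
opening: 0.0186
gripper_force: 59.1
```

```bash
cat >> h.py <<'E'
def orange(save=None):
    import cv2
    out=[]
    for n in("top","scene"):
        t=r.snapshot(n)
        if save:cv2.imwrite(f"pics/{save}_{n}.png",t)
        m=cv2.inRange(cv2.cvtColor(t,cv2.COLOR_BGR2HSV),(5,180,120),(16,255,255))
        k,l,s,c=cv2.connectedComponentsWithStats(m)
        out.append([n]+[s[i].tolist() for i in range(1,k) if s[i][4]>15])
    return out
E
python3 -c "
from h import *
import cv2
print(pose(),r.get_obs()['wrist_force'],orange('a'))
t=cv2.imread('pics/top1.png')
m=cv2.inRange(cv2.cvtColor(t,cv2.COLOR_BGR2HSV),(5,180,120),(16,255,255));k,l,s,c=cv2.connectedComponentsWithStats(m);print(s[1:][s[1:,4]>15].tolist())
"
```

```text
(np.float64(0.4889236365218051), np.float64(0.010834907491484098), np.float64(0.07209715551544493), np.float64(1.5112516060743157)) [-0.35222014  0.52752866 -2.49796688] [['top', [315, 169, 28, 25, 206], [346, 202, 16, 10, 95], [321, 206, 6, 6, 21], [327, 209, 14, 26, 166]], ['scene', [219, 201, 13, 4, 28], [212, 220, 28, 20, 127], [235, 232, 7, 24, 86]]]
[[314, 168, 29, 44, 299], [345, 202, 18, 10, 97], [327, 209, 14, 26, 173]]
```

Emit:
step_arm(targets=[{"linear": [0,0,0.004],"turn": 0,"hand": 0},{"linear": [0,0,0.004],"turn": 0,"hand": 0},{"linear": [0,0,0.004],"turn": 0,"hand": 0},{"linear": [0,0,0.004],"turn": 0,"hand": 0},{"linear": [0,0,0.004],"turn": 0,"hand": 0}])

```text
time_s: 8.9
tool_pos: [0.4893, 0.0129, 0.0521]
ee_rot: [0.0, 0.727, 0.687, 0.0]
wrist_force: [0.4, 3.5, 1.9]
opening: 0.0183
gripper_force: 59.9
```

Emit:
step_arm(targets=[{"linear": [0,0,0.004],"turn": 0,"hand": 0},{"linear": [0,0,0.004],"turn": 0,"hand": 0},{"linear": [0,0,0.004],"turn": 0,"hand": 0}])

```text
time_s: 9.2
tool_pos: [0.4894, 0.0126, 0.0407]
ee_rot: [0.001, 0.727, 0.687, 0.001]
wrist_force: [-1.9, 3.7, 15.2]
opening: 0.0185
gripper_force: 61.8
```

```bash
python3 -c "
from h import *
print(pose(),r.get_obs()['wrist_force'],r.get_obs()['wrist_torque'],orange('b'))
"
```

```text
(np.float64(0.4894320638117514), np.float64(0.012601311619709685), np.float64(0.04067378586333598), np.float64(1.513532020932175)) [-1.94813981  3.70581027 15.24190371] [ 0.19068887  0.38931027 -0.10800762] [['top', [314, 169, 29, 27, 223], [345, 202, 18, 10, 98], [327, 209, 14, 26, 168]], ['scene', [221, 201, 11, 3, 24], [211, 220, 31, 36, 223]]]
```

Emit:
step_arm(targets=[{"linear": [0,0,0.004],"turn": 0,"hand": 0},{"linear": [0,0,0.004],"turn": 0,"hand": 0},{"linear": [0,0,0.004],"turn": 0,"hand": 0},{"linear": [0,0,0.004],"turn": 0,"hand": 0},{"linear": [0,0,0],"turn": 0,"hand": 0}])

```text
time_s: 9.8
tool_pos: [0.4898, 0.0126, 0.0247]
ee_rot: [0.001, 0.727, 0.687, 0.001]
wrist_force: [0.5, 3.5, 8.9]
opening: 0.0187
gripper_force: 62.1
```

```bash
python3 -c "
from h import *
print(pose(),r.get_obs()['wrist_force'],r.get_obs()['wrist_torque'],orange('c'))
"
```

```text
(np.float64(0.48976086026657817), np.float64(0.012589634827703802), np.float64(0.024664452422891656), np.float64(1.5135588879897799)) [0.47556872 3.51506433 8.90419021] [-0.01287509 -0.01321079  0.00807054] [['top', [331, 166, 19, 22, 198], [337, 200, 42, 31, 412]], ['scene', [191, 223, 31, 36, 225]]]
```

```bash
python3 -c "
from h import *
c,d=np.cos(-1.6176),np.sin(-1.6176)
W=lambda x,y,z:[.4744+c*x-d*y,-.2793+d*x+c*y,z]
for n in('top','scene'):
  print(n,proj(n,W(-.115,.045,.108)),proj(n,W(-.078,.045,.108)),proj(n,W(-.115,-.045,.05)),proj(n,W(-.078,-.045,.05)))
"
```

```text
top [[325.198614   175.15306942]] [[342.11812053 170.6641702 ]] [[340.72805415 226.64517472]] [[357.63032706 221.65110339]]
scene [[229.91548948 222.13343706]] [[209.33958399 224.77854714]] [[224.89995045 228.04089908]] [[206.60431592 230.43633537]]
```

Emit:
step_arm(targets=[{"linear": [0,0,0.003],"turn": 0,"hand": 0},{"linear": [0,0,0.003],"turn": 0,"hand": 0},{"linear": [0,0,0],"turn": 0,"hand": 0},{"linear": [0,0,0],"turn": 0,"hand": 0},{"linear": [0,0,0],"turn": 0,"hand": 0}])

```text
time_s: 10.4
tool_pos: [0.4897, 0.0121, 0.019]
ee_rot: [0.001, 0.727, 0.686, 0.001]
wrist_force: [-1.3, 0.9, 10.5]
opening: 0.0188
gripper_force: 62.7
```

```bash
python3 -c "
from h import *
import cv2
print(pose(),r.get_obs()['wrist_force'],orange('d'))
t=cv2.imread('pics/d_top.png');s=cv2.imread('pics/d_scene.png')
o=np.zeros((600,800,3),np.uint8);o[:400,:]=cv2.resize(t[150:250,230:430],None,fx=4,fy=4,interpolation=cv2.INTER_CUBIC)
o[400:,:400]=cv2.resize(s[190:265,110:260],(400,200));cv2.imwrite('pics/c8.png',o)
"
```

```text
(np.float64(0.489740946428897), np.float64(0.012130807132734886), np.float64(0.018963586987739783), np.float64(1.5132905822640406)) [-1.30306598  0.88990053 10.54836457] [['top', [331, 166, 20, 21, 197], [337, 199, 43, 32, 430]], ['scene', [190, 221, 32, 38, 249]]]
```

Emit:
step_arm(targets=[{"linear": [0,0,-0.003],"turn": 0,"hand": 0},{"linear": [0,0,-0.003],"turn": 0,"hand": 0},{"linear": [0,0,-0.003],"turn": 0,"hand": 0},{"linear": [0,0,-0.003],"turn": 0,"hand": 0},{"linear": [0,0,-0.003],"turn": 0,"hand": 0}])

```text
time_s: 11.0
tool_pos: [0.4878, 0.0128, 0.0323]
ee_rot: [-0.001, 0.727, 0.687, -0.001]
wrist_force: [-0.1, 1.1, -6.0]
opening: 0.0185
gripper_force: 60.3
```

Emit:
step_arm(targets=[{"linear": [0,0,-0.003],"turn": 0,"hand": 0},{"linear": [0,0,-0.003],"turn": 0,"hand": 0},{"linear": [0,0,-0.003],"turn": 0,"hand": 0},{"linear": [0,0,-0.003],"turn": 0,"hand": 0},{"linear": [0,0,-0.003],"turn": 0,"hand": 0}])

```text
time_s: 11.5
tool_pos: [0.4887, 0.0125, 0.0483]
ee_rot: [-0.0, 0.727, 0.687, -0.0]
wrist_force: [0.2, 0.1, -4.5]
opening: 0.0187
gripper_force: 60.1
```

Emit:
step_arm(targets=[{"linear": [0,0,-0.002],"turn": 0,"hand": 0},{"linear": [0,0,-0.002],"turn": 0,"hand": 0},{"linear": [0,0,0],"turn": 0,"hand": 0}])

```text
time_s: 11.8
tool_pos: [0.4888, 0.0125, 0.0523]
ee_rot: [0.0, 0.727, 0.687, 0.0]
wrist_force: [-0.9, 0.8, -4.0]
opening: 0.0188
gripper_force: 60.0
```

```bash
python3 -c "
from h import *
import cv2
print(pose(),r.get_obs()['wrist_force'],r.get_obs()['wrist_torque'],orange('e'))
t=cv2.imread('pics/e_top.png');s=cv2.imread('pics/e_scene.png')
o=np.zeros((600,800,3),np.uint8);o[:400,:]=cv2.resize(t[150:250,210:410],None,fx=4,fy=4,interpolation=cv2.INTER_CUBIC)
o[400:,:400]=cv2.resize(s[190:265,110:260],(400,200));cv2.imwrite('pics/c9.png',o)
"
```

```text
(np.float64(0.4888123327952163), np.float64(0.012534111211189077), np.float64(0.05233865366941046), np.float64(1.5135901181654339)) [-0.93527134  0.80027011 -4.00730329] [ 0.64441193  0.06865967 -0.1298294 ] [['top', [331, 167, 19, 20, 189], [336, 200, 42, 31, 399]], ['scene', [191, 222, 31, 37, 229]]]
```

Emit:
step_arm(targets=[{"linear": [0,0,0.002],"turn": 0,"hand": 0},{"linear": [0.01,0,0],"turn": 0,"hand": 0},{"linear": [0.02,0,0],"turn": 0,"hand": 0},{"linear": [0.02,0,0],"turn": 0,"hand": 0},{"linear": [0.02,0,0],"turn": 0,"hand": 0}])

```text
time_s: 12.4
tool_pos: [0.4931, 0.0835, 0.0502]
ee_rot: [0.0, 0.727, 0.687, 0.0]
wrist_force: [0.6, -0.2, -2.8]
opening: 0.0187
gripper_force: 60.2
```

Emit:
step_arm(targets=[{"linear": [0.02,0,0],"turn": 0,"hand": 0},{"linear": [0.03,0,0],"turn": 0,"hand": 0},{"linear": [0.03,0,0],"turn": 0,"hand": 0},{"linear": [0.015,0,-0.02],"turn": 0,"hand": 0},{"linear": [0,0,-0.04],"turn": 0,"hand": 0}])

```text
time_s: 12.9
tool_pos: [0.4961, 0.1794, 0.1082]
ee_rot: [-0.002, 0.726, 0.688, -0.002]
wrist_force: [0.7, 1.1, -3.3]
opening: 0.0187
gripper_force: 60.2
```

```bash
python3 - <<'E'
from h import *
p=pose();print(p,r.get_obs()['wrist_force'],orange('f'))
plan([.43,.19,.15,p[3]+.81],6,0)
plan([.4867,.19,.15,p[3]+1.63],6,0,[.43,.19,.15,p[3]+.81])
E
```

```text
(np.float64(0.4960693306847098), np.float64(0.1794343517168777), np.float64(0.10818332655715268), np.float64(1.5168782648679027)) [ 0.68220737  1.10911158 -3.32821001] [['top', [331, 167, 47, 63, 674]], ['scene', [191, 223, 31, 36, 213]]]
start [0.5014 0.1792 0.1147 1.5159] delta [-0.0714  0.0108  0.0353  0.811 ]
{"linear":[0.0012, -0.012, -0.0059],"turn":-0.135,"hand":0},
{"linear":[0.0027, -0.0117, -0.0059],"turn":-0.135,"hand":0},
{"linear":[0.0043, -0.0112, -0.0059],"turn":-0.135,"hand":0},
{"linear":[0.0058, -0.0106, -0.0059],"turn":-0.135,"hand":0},
{"linear":[0.0071, -0.0097, -0.0058],"turn":-0.135,"hand":0}
--
{"linear":[0.0084, -0.0086, -0.0059],"turn":-0.135,"hand":0},
end [0.43000171 0.18998285 0.15003077] 2.3259194124542786
start [0.43   0.19   0.15   2.3269] delta [0.0567 0.     0.     0.82  ]
{"linear":[-0.0065, 0.0069, -0.0],"turn":-0.137,"hand":0},
{"linear":[-0.0074, 0.0059, -0.0],"turn":-0.137,"hand":0},
{"linear":[-0.0081, 0.0049, -0.0],"turn":-0.137,"hand":0},
{"linear":[-0.0087, 0.0037, -0.0],"turn":-0.137,"hand":0},
{"linear":[-0.0091, 0.0025, -0.0],"turn":-0.137,"hand":0}
--
{"linear":[-0.0093, 0.0012, -0.0],"turn":-0.137,"hand":0},
end [0.48667855 0.18997774 0.15      ] 3.1488782648679026
```

Emit:
step_arm(targets=[{"linear": [0.001,-0.012,-0.005],"turn": -0.135,"hand": 0},{"linear": [0.003,-0.0115,-0.005],"turn": -0.135,"hand": 0},{"linear": [0.0045,-0.011,-0.005],"turn": -0.135,"hand": 0},{"linear": [0.006,-0.0105,-0.005],"turn": -0.135,"hand": 0},{"linear": [0.007,-0.01,-0.005],"turn": -0.135,"hand": 0}])

```text
time_s: 13.5
tool_pos: [0.4381, 0.1869, 0.1347]
ee_rot: [-0.0, 0.456, 0.89, -0.0]
wrist_force: [-0.1, -0.2, -3.0]
opening: 0.0189
gripper_force: 60.3
```

Emit:
step_arm(targets=[{"linear": [0.0085,-0.0085,0],"turn": -0.135,"hand": 0},{"linear": [-0.0065,0.007,0],"turn": -0.137,"hand": 0},{"linear": [-0.0075,0.006,0],"turn": -0.137,"hand": 0},{"linear": [-0.008,0.005,0],"turn": -0.137,"hand": 0},{"linear": [-0.0085,0.0035,0],"turn": -0.137,"hand": 0}])

```text
time_s: 14.0
tool_pos: [0.4648, 0.1888, 0.1345]
ee_rot: [-0.0, 0.132, 0.991, -0.0]
wrist_force: [0.4, 0.8, -3.3]
opening: 0.0187
gripper_force: 60.3
```

Emit:
step_arm(targets=[{"linear": [-0.009,0.0025,0],"turn": -0.137,"hand": 0},{"linear": [-0.009,0.001,0],"turn": -0.137,"hand": 0},{"linear": [0,0.004,0.03],"turn": 0,"hand": 0},{"linear": [0,0,0.03],"turn": 0,"hand": 0},{"linear": [0,0,0],"turn": 0,"hand": 0}])

```text
time_s: 14.5
tool_pos: [0.4799, 0.1919, 0.0712]
ee_rot: [-0.004, -0.002, 1.0, -0.001]
wrist_force: [-1.0, 0.6, -3.0]
opening: 0.0188
gripper_force: 60.2
```

Emit:
step_arm(targets=[{"linear": [0,0,0.03],"turn": 0,"hand": 0},{"linear": [0,0,0.025],"turn": 0,"hand": 0},{"linear": [0,0,0.01],"turn": 0,"hand": 0},{"linear": [0,0,0.005],"turn": 0,"hand": 0},{"linear": [0,0,0.005],"turn": 0,"hand": 0}])

```text
time_s: 15.0
tool_pos: [0.4841, 0.1928, 0.0009]
ee_rot: [0.001, -0.002, 1.0, 0.0]
wrist_force: [-0.3, 0.5, -2.4]
opening: 0.0187
gripper_force: 60.2
```

Emit:
step_arm(targets=[{"linear": [0,0,0.004],"turn": 0,"hand": 0},{"linear": [0,0,0.004],"turn": 0,"hand": 0},{"linear": [0,0,0.003],"turn": 0,"hand": 0},{"linear": [0,0,0],"turn": 0,"hand": 0}])

```text
time_s: 15.4
tool_pos: [0.4847, 0.1928, -0.0099]
ee_rot: [0.002, -0.002, 1.0, 0.0]
wrist_force: [1.5, -0.4, 4.2]
opening: 0.0189
gripper_force: 61.4
```

Emit:
step_arm(targets=[{"linear": [0,0,0.002],"turn": 0,"hand": 0},{"linear": [0,0,0.002],"turn": 0,"hand": 0},{"linear": [0,0,0.002],"turn": 0,"hand": 0},{"linear": [0,0,0],"turn": 0,"hand": 0}])

```text
time_s: 15.8
tool_pos: [0.4869, 0.1929, -0.0148]
ee_rot: [0.004, -0.002, 1.0, 0.001]
wrist_force: [4.8, -0.7, 6.6]
opening: 0.0185
gripper_force: 62.3
```

Nearly level; release gently and rise.

Emit:
step_arm(targets=[{"linear": [0,0,0],"turn": 0,"hand": 0.03},{"linear": [0,0,0],"turn": 0,"hand": 0.045},{"linear": [0,0,0],"turn": 0,"hand": 0.06},{"linear": [0,0,0],"turn": 0,"hand": 0.06},{"linear": [0,0,-0.01],"turn": 0,"hand": 0.06}])

```text
time_s: 16.3
tool_pos: [0.482, 0.1923, -0.0077]
ee_rot: [-0.001, -0.002, 1.0, -0.0]
wrist_force: [0.5, -0.1, -0.2]
opening: 0.0598
gripper_force: 0.0
```

Emit:
step_arm(targets=[{"linear": [0,0,-0.04],"turn": 0,"hand": 0.06},{"linear": [0,0,-0.045],"turn": 0,"hand": 0.06},{"linear": [0,0,-0.045],"turn": 0,"hand": 0.06},{"linear": [0,0,-0.04],"turn": 0,"hand": 0.06},{"linear": [0,0,0],"turn": 0,"hand": 0.06}])

```text
time_s: 16.8
tool_pos: [0.4862, 0.1934, 0.1696]
ee_rot: [0.006, -0.002, 1.0, 0.001]
wrist_force: [-0.1, 0.5, -0.1]
opening: 0.0597
gripper_force: 0.0
```

```bash
python3 - <<'E'
from h import *
import cv2
print(pose(),r.get_obs()['wrist_force'],r.get_obs()['time_s'],orange('g'))
t=cv2.imread('pics/g_top.png');s=cv2.imread('pics/g_scene.png')
o=np.zeros((600,800,3),np.uint8);o[:600,:540]=cv2.resize(t[140:340,90:270],None,fx=3,fy=3,interpolation=cv2.INTER_CUBIC)
o[:300,540:]=cv2.resize(t[140:240,310:397],(260,300));o[300:540,540:]=cv2.resize(s[180:260,170:257],(260,240));cv2.imwrite('pics/c10.png',o)
E
```

```text
(np.float64(0.4862250124012063), np.float64(0.19339743750917837), np.float64(0.1695501113848509), np.float64(-3.1371609381061187)) [-0.10917803  0.49842494 -0.06273395] 16.8 [['top', [330, 167, 48, 63, 671]], ['scene', [191, 223, 31, 36, 231]]]
```

View pics/c10.png

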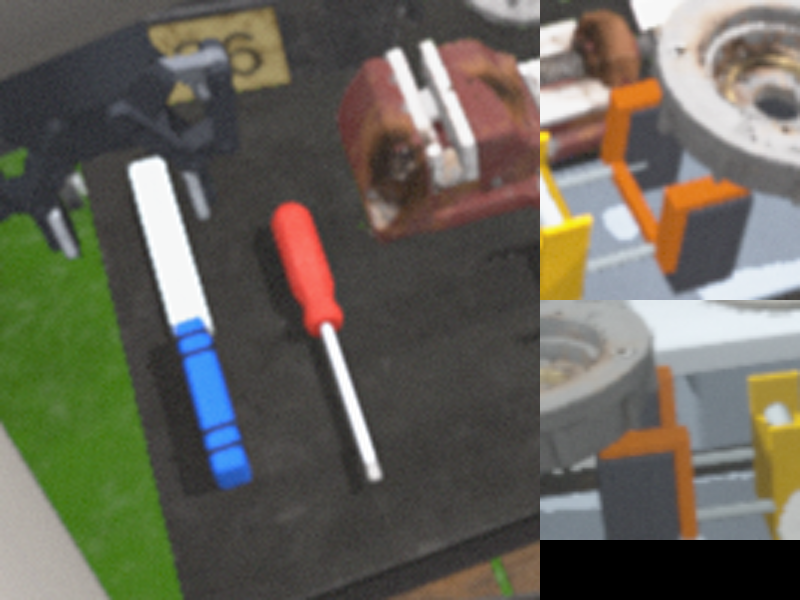

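The bar lies flat on the bench (tail at about (232,478), tip at about (148,162)), with the fingers clear above it. The shim uprights stand against the rests, so it is fully in under the housing.

```bash
python3 -c "
from rig import r
print(r.close_job())"
```

```text
the job is handed in; nothing more can be done
None
```

The job is handed in at about 17 s of the 54 s allowed: the images show the orange shim slid fully in beneath the housing, and the pry bar is drawn out and lying flat on the bench at its original spot, away from the stand.

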